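# Insulation test of a panel connector

### The arm

A 6-joint arm with a two-finger parallel gripper is mounted at the origin on a cart in front of the work surface, level with it; the furniture and walls round the work are solid. World frame = base frame: x ahead of the robot, y to its left, z up, the work surface at z = 0. Lengths are in m, angles in rad, forces in N, time in s.
With the tool pointing down it reaches from about 0.35 to 0.975 m from the base axis. Payload 4.9 kg.
Tool frame: the origin (TCP) lies at the very end of the fingers, on their centre line; the grasp point (between the pads) lies 19 mm behind it (ctrl.grip_point_offset is the distance from the TCP to the grasp point, in m); z points along the fingers, y is the line along which they close (so a half turn about z gives the same grasp; the last joint's range is limited). The gripper opens to 85 mm and grips with 20 to 120 N. Pads are 22 mm wide; open, the fingers measure 114 mm over their backs; the gripper's body (76 mm by 85 mm) begins 54 mm behind the grasp point. The pads swing forward as they close: fully open they stand 13 mm farther back than shut.
Start: joints at [1.115, 0.053, 1.613, -0, 1.476, -0.119], TCP at [0.207, 0.59, 0.192] pointing down, gripper open.
Joint ranges: [-3.01, 3.01], [-1.01, 2.22], [0.06, 2.58], [-1.02, 4.17], [0.09, 2.62], [-3.14, 3.14]. Speed limits (rad/s): [2.57, 2.57, 3.14, 3.14, 3.14, 3.14].

### API

Orientations are given as a rotation vector (axis times angle).
In Python, from station import ctrl gives the robot as it stands.
- The arm moves only by the tool send_rows, never from a script. Its argument "rows" is a list of rows, each a list of 3 entries, a list of its own where there are three numbers: the finger opening in cm, from 0 to 8.54, then the shift along the tool's x, y, z in cm, then the turn about the tool's z in degrees. A call has 1 to 10 rows; each row shifts and turns the commanded pose from where the row before left it, along the tool's axes as they then stand; what a row does not reach is not made up. A row lasts 1/8 s, in which the tool goes at most 62.5 mm and 10.7 degrees, less where a joint would pass 70% of its speed; a pose out of reach is approached as far as the arm can. A call with a gripper value outside its range is refused whole. The fingers move at their own pace and stop on an object; "newtons" is the grip in N (left out, the last holds). Time passes only in rows, so rows that do not move let the fingers close. It gives the time, the measured TCP pose, the force, the opening and the grip force at its end, in the units of the state.
- ctrl.get_obs(): the state, without advancing time (a new reading comes with each control period).
- ctrl.get_image(name): name is "scene" or "top" or "wrist"; returns a dict with "frame" (384x512x3 uint8, red, green, blue), "range_z" (384x512 float32, m along the optical axis (not along the pixel's ray), 0 where there is no reading), "fx", "fy", "cx", "cy" (pixels), "cam_to_world" (4x4, takes a point from camera to world coordinates). Camera axes: x right, y down, z forward; pixel columns grow to the right and rows downward; lengths in m; the calibration is good to about 2 mm. The wrist camera is an equidistant fisheye: a pixel r from the principal point sees the ray r / f radians off the axis. A picture is of the moment at which its call begins.
- ctrl.finish_job(): hands the job in; it is judged then, once.
The state is a dict: "t": time; "q": joint angles; "dq": joint speeds; "effort": joint torques, N m; "tool_pos": TCP position; "tool_rot": TCP orientation; "contact_force": force on the tool from outside, world axes, zero at the start; "wrist_torque": the same for the moment, N m; "opening": finger opening in m; "grip_force": force on a finger pad.
Only numpy, scipy, OpenCV 4.12 (cv2) and the standard library are available. Lean on these libraries where they do the work, as an engineer would, in place of code of your own. Each camera call takes 0.05 s, during which the arm holds its last target. There are 200 camera calls.

### The job

A panel connector stands ready in the insulation tester. Press the clear hood down at its front until its latch snaps shut, then switch the tester on by pressing its green button fully in, and last press the yellow test button fully down and keep it down: the program finishes while a fingertip is still holding the test button. The test voltage is dangerous, so keep to this order; it is all done by pushing, so pick nothing up, leave the connector in its nest, and do not disturb the loose things beside the tester.

Things in the scene. Friction and masses are not known exactly. Their poses are not given: they have to be found in the camera images.
- tester: grey benchtop insulation tester, 260 (x) x 180 (y) x 60 mm high, fixed. Origin: centre of its underside; x from its front (control strip, robot side) to its back, y left, z up. Two control modules on the strip at x = -90, y = +43 and -43 mm; which is where varies. Behind: clear hood over the nest, hinge axis along y at x = 95, z = 64 mm. Between, at x = -42 mm: spring latch hook, 85 mm high.
- hood (a joint): opening angle of the hood, rad: 0 = shut and latched; grows as the front rises. Starts at 0.3 to 0.6; friction holds it wherever it is left. Pushing it down takes about 2 N at the pad, then 5 to 8 N where the hook rides over the hood's front edge (0.09 to 0.03 rad); it then snaps shut on a hard stop and the hook holds it.
- hood_pad (a point): centre of the black rubber press pad, 26 (x) x 60 (y) mm, on the hood's flat top; turns with the hood, z out of its outer face. 105 mm in front of the hinge axis and 42 mm above it when shut (106 mm above the bench). The hood is clear plastic with orange edges, 123 mm from hinge to front wall, 150 wide, 42 high.
- on_top (a point): centre of the top face of the green ON button, 22 mm diameter. It belongs to a two-button switch: green at the left (+y), red OFF button 40 mm to its right (-y). Off: green stands 10 mm proud of its collar (78.6 mm above the bench), red 4 mm. Axes as the tester's, z up.
- on_button (a joint): how far the green button is pressed, m: 0 = off, 0.006 = fully in (on). Snap action: about 3 N up to mid travel, then it clicks in and stays in by itself while the red button pops out by the same amount.
- off_top (a point): centre of the top face of the red OFF button, 22 mm diameter; pressing it pops the green one out again (switches off)
- test_module: grey control plate, 58 (x) x 82 (y) x 4 mm, on the tester's strip, that carries the yellow test button at its centre; origin at the centre of its underside, 60.6 mm above the bench
- test_top (a point): centre of the slightly domed top of the yellow mushroom test button, 37 mm diameter, alone on its module, 86.6 mm above the bench when up. Axes as the tester's.
- test_button (a joint): how far the test button is pressed, m: 0 = up, 0.006 = fully down. Spring return: 1.8 N to start, 5.4 N fully down, on a hard stop.
- connector: black rectangular panel connector (flange 36 x 64 x 4 mm, shell 24 x 46 mm, 22 mm high) lying loose in the nest under the hood; origin at the centre of its underside, 64 mm above the bench. Not to be touched.
- marker_red: red marker, 153 x 18 x 16 mm, loose on the bench beside the tester; origin at the centre of its underside. Leave alone.
- pin_gauge: steel pin gauge, 90 x 14 x 12 mm, loose on the bench beside the tester; origin at the centre of its underside. Leave alone.
- bin_blue: blue open parts bin, 110 x 70 x 50 mm, loose beside the tester; origin at the centre of its underside. Leave alone.
- die_block_1: steel crimp die block, 32 x 48 x 33 mm, loose beside the tester; origin at the centre of its underside. Leave alone.
- lamp_black: black desk lamp, fixed: its foot stands at the back of the bench, its head hangs between the robot and the bench, about x = 0.19 to 0.31, y = 0 to 0.11, z = 0.53 to 0.65 m in the world. Keep the arm's elbow and upper arm clear of it; leaning the wrist away from the robot (fingers pointing down and back by 20 to 35 degrees) lowers the elbow.
- lamp_white: white desk lamp, fixed; its head hangs about x = 0.33 to 0.49, y = -0.06 to 0.07, z = 0.28 to 0.42 m in the world. Keep clear of it.

How it is judged:
By the outcome, as a careful person would: the job done as asked, in the order asked, and still so for the second after the job is handed in, while the arm keeps its last pose, push and grip.
It also fails if it takes over 40 s, if anything falls off the work surface, if the arm or the gripper's body presses on something with over 40 N, if the wrist force passes 120 N, or if a joint passes its speed limit or range.

## Working session

There is one attempt and no reset: what is moved stays moved. The work goes in short steps, Python scripts to look and compute and a tool call to move; the robot and the scene stay as the last step left them, time stands still between calls to the robot, and variables do not carry over. Pictures are saved under pics/ and viewed, at most 10 in all, crops included, and the job is handed in when it is done.

Besides the shell and the picture viewer there is one more tool, called by a JSON object that holds its "name" and its "arguments". send_rows: Moves the arm, as the interface text tells. Its arguments: {"type":"object","properties":{"rows":{"type":"array","items":{"type":"array"}},"newtons":{"type":"number"}},"required":["rows"]}

```bash
mkdir -p pics; cat > h.py <<'E'
import numpy as np, cv2
from station import ctrl
def grab(n,tag):
    im=ctrl.get_image(n); cv2.imwrite(f'pics/{tag}.png',im['frame'][:,:,::-1]); np.savez(f'pics/{tag}.npz',**im); return im
def pt(im,u,v,z=None):
    # world point by range, or by intersecting plane at height z
    T=np.array(im['cam_to_world']); r=np.array([(u-im['cx'])/im['fx'],(v-im['cy'])/im['fy'],1.])
    if z is None:
        d=im['range_z'][int(v)-1:int(v)+2,int(u)-1:int(u)+2]; d=np.median(d[d>0]) if (d>0).any() else 0
    else:
        w=T[:3,:3]@r; d=(z-T[2,3])/w[2]
    return T[:3,:3]@(r*d)+T[:3,3]
E
python3 - <<'E'
from h import *
for n in('scene','top'):
    im=grab(n,n+'1'); print(n,im['fx'],im['cx'],im['cy'],np.round(im['cam_to_world'],3))
a=[cv2.imread(f'pics/{n}1.png') for n in('scene','top')]
o=ctrl.get_obs(); print(o)
E
```

```text
scene 453.38647314591464 260.26539922625767 195.8512398564002 [[ 0.716 -0.545  0.436  0.005]
 [-0.698 -0.549  0.46  -0.808]
 [-0.011 -0.633 -0.774  1.036]
 [ 0.     0.     0.     1.   ]]
top 359.00688931192644 254.7051789662495 191.74424727647923 [[-0.018 -0.996  0.088  0.452]
 [-1.     0.019  0.01  -0.273]
 [-0.012 -0.088 -0.996  0.962]
 [ 0.     0.     0.     1.   ]]
{'t': 0.1, 'q': array([ 1.11501618e+00,  5.32961456e-02,  1.61422538e+00,  9.65900440e-06,
        1.47599653e+00, -1.18981014e-01]), 'dq': array([ 0.00087727, -0.00064542, -0.00435747,  0.00018812,  0.00018866,
       -0.00133089]), 'effort': array([ 9.81442895e-05, -3.94905818e+01, -3.71362638e+01, -1.89361367e-04,
        3.90054789e-03, -4.66553900e-06]), 'tool_pos': array([0.20623198, 0.58928734, 0.19054171]), 'tool_rot': array([-5.26454107e-01, -3.09660386e+00,  2.89558423e-03]), 'contact_force': array([ 0.21477936,  0.24188716, -0.08117158]), 'wrist_torque': array([ 0.00407474,  0.01622684, -0.02705053]), 'grip_force': 0.0, 'opening': 0.08507467608796415}
```

View pics/top1.png

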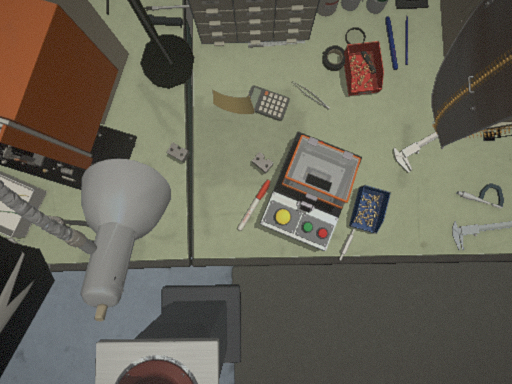

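View pics/scene1.png

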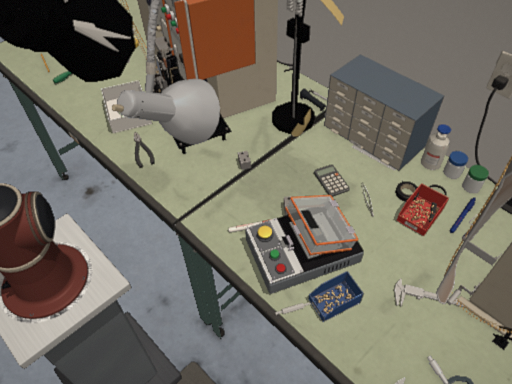

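The top view shows the tester at about (310,190), with yellow (283,217), green (308,228), red (322,233), and the hood open with orange edges. I'll enlarge both.

```bash
python3 - <<'E'
from h import *
a=cv2.imread('pics/top1.png')[125:260,230:400]; b=cv2.imread('pics/scene1.png')[185:325,220:375]
a=cv2.resize(a,None,fx=4.4,fy=4.4,interpolation=cv2.INTER_CUBIC);cv2.imwrite('pics/c1.png',a)
b=cv2.resize(b,None,fx=4.2,fy=4.2,interpolation=cv2.INTER_CUBIC);cv2.imwrite('pics/c2.png',b)
im=dict(np.load('pics/top1.npz'));s=dict(np.load('pics/scene1.npz'))
for n,u,v,z in(('Y',283,217,.0866),('G',308,228,.0786),('R',322,233,.0726)): print(n,pt(im,u,v),pt(im,u,v,z))
for n,u,v,z in(('Y',265,232,.0866),('G',275,254,.0786),('R',281,268,.0726)): print(n,pt(s,u,v),pt(s,u,v,z))
E
```

```text
Y [ 0.46635228 -0.3312545   0.08716701] [ 0.46636167 -0.33129245  0.0866    ]
G [ 0.43860041 -0.392188    0.07860116] [ 0.43860039 -0.39218816  0.0786    ]
R [ 0.4256869  -0.42700887  0.0722154 ] [ 0.42569822 -0.42694216  0.0726    ]
Y [ 0.4654211  -0.33736976  0.08594712] [ 0.46510436 -0.33769352  0.0866    ]
G [ 0.43980004 -0.39837459  0.07954098] [ 0.44022827 -0.39797111  0.0786    ]
R [ 0.42491921 -0.43359068  0.07274725] [ 0.42498348 -0.43353337  0.0726    ]
```

View pics/c1.png

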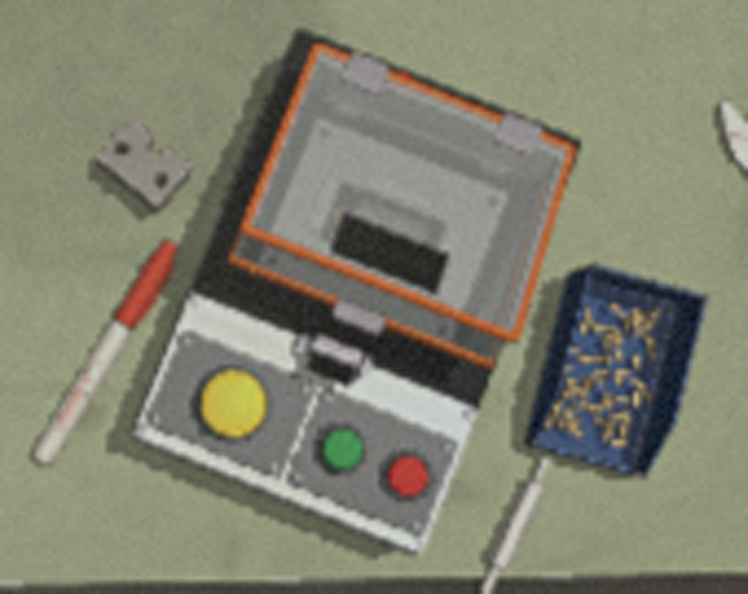

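View pics/c2.png

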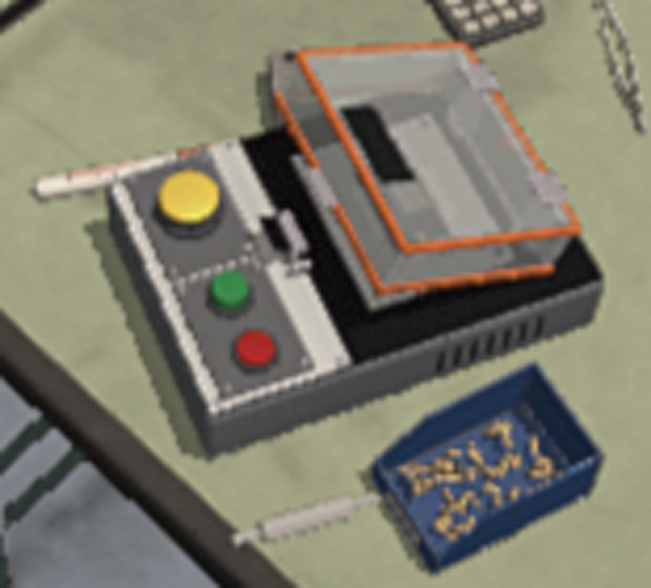

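```bash
python3 - <<'E'
from h import *
print([d for d in dir(ctrl) if d[0]!='_'])
im=grab('wrist','w1'); print(im['fx'],np.round(im['cam_to_world'],3))
# point clouds of the lamps: anything above z=.2 seen, coarse listing per lamp region
for n in('scene1','top1'):
    im=dict(np.load(f'pics/{n}.npz')); v,u=np.mgrid[0:384,0:512]; d=im['range_z']
    P=np.stack([(u-im['cx'])/im['fx']*d,(v-im['cy'])/im['fy']*d,d],-1)@im['cam_to_world'][:3,:3].T+im['cam_to_world'][:3,3]
    m=(d>0)&(P[...,2]>.15)&(P[...,0]>.1)&(P[...,0]<.9)&(abs(P[...,1])<.6)
    Q=P[m]; k=np.floor(Q/.06).astype(int); uq,c=np.unique(k,axis=0,return_counts=True)
    print(n,[tuple(map(float,np.round(a*.06+.03,2))) for a,b in zip(uq,c) if b>25 and abs(a[1]*.06)<.3])
# tester in scene/top at sub-pixel
t=dict(np.load('pics/top1.npz'));s=dict(np.load('pics/scene1.npz'))
for n,a,b,z in(('Y',(282.95,216.6),(265,231.7),.0866),('G',(307.95,227.3),(274.8,254),.0786),('R',(322.7,233.4),(281,268.1),.0726)):
    print(n,pt(t,*a,z)[:2],pt(s,*b,z)[:2])
print('pad',pt(t,318.6,181.8),pt(s,309.8,219))
E
```

```text
['MotionError', 'finish_job', 'get_image', 'get_obs', 'grip_point_offset']
297.3186396354542 [[ 0.33   0.91   0.252  0.143]
 [ 0.944 -0.317 -0.09   0.611]
 [-0.002  0.268 -0.963  0.372]
 [ 0.     0.     0.     1.   ]]
scene1 [(0.21, -0.03, 0.57), (0.21, -0.03, 0.63), (0.21, 0.03, 0.57), (0.21, 0.03, 0.63), (0.27, -0.03, 0.57), (0.27, -0.03, 0.63), (0.27, 0.03, 0.51), (0.27, 0.03, 0.57), (0.27, 0.03, 0.63), (0.27, 0.09, 0.45), (0.27, 0.09, 0.51), (0.33, -0.03, 0.39), (0.33, 0.03, 0.39), (0.33, 0.03, 0.45), (0.33, 0.03, 0.51), (0.33, 0.03, 0.57), (0.33, 0.03, 0.63), (0.33, 0.09, 0.39), (0.33, 0.09, 0.45), (0.33, 0.09, 0.57), (0.39, -0.03, 0.33), (0.39, -0.03, 0.39), (0.39, 0.03, 0.45), (0.39, 0.03, 0.51), (0.39, 0.03, 0.57), (0.39, 0.09, 0.57), (0.45, -0.09, 0.21), (0.45, -0.09, 0.27), (0.45, -0.09, 0.33), (0.45, -0.03, 0.21), (0.45, -0.03, 0.27), (0.45, -0.03, 0.33), (0.45, -0.03, 0.39), (0.45, -0.03, 0.45), (0.45, 0.03, 0.33), (0.45, 0.03, 0.45), (0.45, 0.03, 0.51), (0.45, 0.09, 0.51), (0.45, 0.09, 0.57), (0.51, -0.09, 0.21), (0.51, -0.09, 0.27), (0.51, -0.09, 0.33), (0.51, -0.03, 0.
[... 2377 characters left out ...]
 0.51), (0.69, 0.09, 0.51), (0.75, -0.21, 0.15), (0.75, -0.21, 0.21), (0.75, -0.15, 0.15), (0.75, -0.03, 0.33), (0.75, -0.03, 0.39), (0.75, -0.03, 0.45), (0.75, -0.03, 0.51), (0.75, 0.03, 0.27), (0.75, 0.03, 0.33), (0.75, 0.03, 0.39), (0.75, 0.03, 0.45), (0.75, 0.03, 0.51), (0.75, 0.09, 0.51), (0.87, -0.03, 0.15), (0.87, -0.03, 0.21), (0.87, -0.03, 0.27), (0.87, -0.03, 0.33), (0.87, 0.09, 0.15), (0.87, 0.09, 0.21), (0.87, 0.09, 0.27), (0.87, 0.09, 0.33)]
Y [ 0.46733325 -0.33119486] [ 0.46575428 -0.33703546]
G [ 0.44030391 -0.39211834] [ 0.43987729 -0.39762414]
R [ 0.42469291 -0.42862377] [ 0.42478401 -0.43372651]
pad [ 0.544731   -0.41146211  0.13984466] [ 0.54330062 -0.41454225  0.14155796]
```

View pics/w1.png

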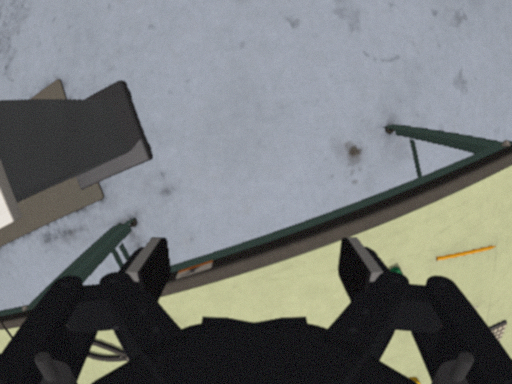

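{"name": "send_rows", "arguments": {"rows": [[0,[0,0,-4],0],[0,[0,0,-4],0],[0,[0,0,0],0]]}}

```text
t: 0.52
tool_pos: [0.2074, 0.5916, 0.2765]
tool_rot: [0.526, 3.095, 0.012]
contact_force: [0.1, 0.0, 0.2]
opening: 0.0323
grip_force: 0.0
```

The wrist view shows only the bench edge and floor beneath the hand, nothing near it. Next I gather joint data to identify the arm's geometry for passing the lamps.

```bash
python3 -c "
from h import *
o=ctrl.get_obs();print(np.round(o['q'],4),np.round(o['tool_pos'],4))"
```

```text
[ 1.115   0.0153  1.5115 -0.      1.607  -0.119 ] [0.2074 0.5916 0.2765]
```

{"name": "send_rows", "arguments": {"rows": [[0,[0,0,-5],0],[0,[0,0,-5],0],[0,[0,0,-5],0],[0,[0,0,-4],0],[0,[0,0,0],0]]}}

```text
t: 1.15
tool_pos: [0.2069, 0.5905, 0.4652]
tool_rot: [0.526, 3.095, 0.009]
contact_force: [-1.0, -0.8, -0.4]
opening: -0.0002
grip_force: 0.0
```

```bash
python3 -c "
from h import *
o=ctrl.get_obs();print(np.round(o['q'],4),np.round(o['tool_pos'],4))"
```

```text
[ 1.115   0.0325  1.1869 -0.      1.9163 -0.119 ] [0.2069 0.5905 0.4652]
```

{"name": "send_rows", "arguments": {"rows": [[0,[0,-5,0],0],[0,[0,-5,0],0],[0,[0,-4,0],0],[0,[0,0,0],0]]}}

```text
t: 1.65
tool_pos: [0.1595, 0.4562, 0.4605]
tool_rot: [-0.527, -3.097, 0.001]
contact_force: [-0.2, -0.3, 0.3]
opening: -0.0002
grip_force: 0.0
```

```bash
python3 -c "
from h import *
o=ctrl.get_obs();print(np.round(o['q'],4),np.round(o['tool_pos'],4))
o=ctrl.get_image('wrist');print(np.round(o['cam_to_world'][:3,3],3))"
```

```text
[ 1.0802 -0.2974  1.4939  0.      1.9457 -0.1536] [0.1595 0.4562 0.4605]
[0.096 0.478 0.642]
```

```bash
cat > kin.py <<'E'
import numpy as np
D=[([.0533,1.6142],[.20623,.58929,.19054]),([.0153,1.5115],[.2074,.5916,.2765]),([.0325,1.1869],[.2069,.5905,.4652]),([-.2974,1.4939],[.1595,.4562,.4605])]
A=[];B=[]
for (a,b),p in D:
    s=a+b; r=np.sqrt(p[0]**2+p[1]**2-.0743**2)
    A+=[[1,0,np.sin(a),np.sin(s),np.cos(s)],[0,1,np.cos(a),np.cos(s),-np.sin(s)]];B+=[r,p[2]]
X,res,rk,sv=np.linalg.lstsq(np.array(A),np.array(B),rcond=None)
if __name__=='__main__':
    print('a b L2 L3 e',np.round(X,4),'res',np.round(np.array(A)@X-B,4),np.round(sv,3))
E
python3 kin.py
```

```text
a b L2 L3 e [ 5.000e-04 -8.400e-02  4.334e-01  6.099e-01  9.980e-02] res [ 0.0011 -0.     -0.0016 -0.0001  0.0003  0.0002  0.0002 -0.0001] [3.447 2.814 0.285 0.284 0.183]
```

```bash
python3 - <<'E'
from h import *
t=grab('top','top2');s=grab('scene','scene2')
P=lambda im,l:[print(u,v,np.round(pt(im,u,v),3)) for u,v in l]
print('top');P(t,[(3,188),(20,203),(45,217),(70,232),(90,243),(70,227),(85,221),(125,165),(125,190),(150,200),(110,215),(105,270),(102,310),(145,22),(155,40),(138,5),(10,255),(20,290),(40,280),(10,330)])
print('scene');P(s,[(153,10),(152,40),(155,70),(160,90),(120,100),(140,106),(180,85),(190,110),(215,110),(297,5),(297,40),(297,80),(70,5),(20,20),(60,40),(100,70),(120,40),(10,45),(110,5)])
E
```

```text
top
3 188 [0.499 0.032 0.539]
20 203 [0.482 0.024 0.519]
45 217 [0.465 0.012 0.486]
70 232 [0.444 0.    0.444]
90 243 [ 0.426 -0.006  0.394]
70 227 [0.451 0.231 0.007]
85 221 [0.466 0.188 0.013]
125 165 [ 0.561 -0.034  0.326]
125 190 [ 0.514 -0.04   0.34 ]
150 200 [ 0.498 -0.075  0.31 ]
110 215 [ 0.471 -0.017  0.346]
105 270 [ 0.384 -0.032  0.397]
102 310 [ 0.324 -0.029  0.399]
145 22 [ 0.879 -0.04   0.242]
155 40 [ 0.882 -0.038  0.161]
138 5 [ 0.893 -0.038  0.279]
10 255 [0.418 0.039 0.512]
20 290 [0.374 0.029 0.505]
40 280 [0.381 0.025 0.47 ]
10 330 [0.33  0.027 0.524]
scene
153 10 [0.487 0.029 0.532]
152 40 [0.458 0.008 0.482]
155 70 [ 0.44  -0.008  0.421]
160 90 [0.63  0.338 0.073]
120 100 [ 0.335 -0.014  0.397]
140 106 [ 0.359 -0.053  0.389]
180 85 [ 0.497 -0.01   0.349]
190 110 [ 0.476 -0.069  0.319]
215 110 [ 0.537 -0.088  0.293]
297 5 [ 0.871 -0.049  0.428]
297 40 [ 0.886 -0.043  0.316]
297 80 [ 0.898 -0.041  0.171]
70 5 [0.329 0.066 0.589]
20 20 [0.215 0.01  0.626]
60 40 [0.267 0.009 0.565]
100 70 [0.334 0.039 0.45 ]
120 40 [0.394 0.029 0.501]
10 45 [ 0.418  1.108 -0.002]
110 5 [0.415 0.076 0.553]
```

View pics/scene2.png

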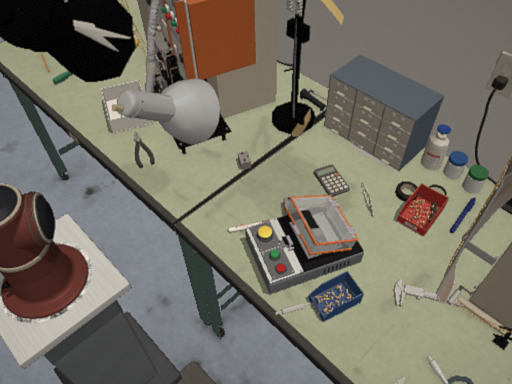

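The scene shows both lamp heads around azimuth 0 (black head at (70,40), white head at (190,110), gooseneck at (153,40)). I raise the hand and turn the camera toward them to see what passes above.

{"name": "send_rows", "arguments": {"rows": [[0,[0,0,-4],10],[0,[0,0,-4],10],[0,[0,0,-4],10],[0,[0,0,-4],10],[0,[0,0,-4],10],[0,[0,0,-4],10],[0,[0,0,-3],10],[0,[0,0,0],0]]}}

```text
t: 2.8
tool_pos: [0.161, 0.4593, 0.7325]
tool_rot: [-2.206, -2.236, -0.003]
contact_force: [0.5, 0.2, -0.8]
opening: -0.0003
grip_force: 0.0
```

```bash
cat > wr.py <<'E'
from h import *
def cloud(im):
    v,u=np.mgrid[0:384,0:512]; x=u-im['cx'];y=v-im['cy'];r=np.hypot(x,y);th=r/im['fx'];d=im['range_z']
    s=np.tan(th)/np.maximum(r,1e-9)
    return np.stack([x*s*d,y*s*d,d],-1)@np.array(im['cam_to_world'])[:3,:3].T+np.array(im['cam_to_world'])[:3,3]
E
python3 - <<'E'
from wr import *
o=ctrl.get_obs();print(np.round(o['q'],4),np.round(o['tool_pos'],4))
im=grab('wrist','w2');P=cloud(im);np.save('pics/P2.npy',P);print(np.round(im['cam_to_world'],2))
m=(im['range_z']>0)&(P[...,2]>.2)&(P[...,1]<.3)&(P[...,0]<.8)&(P[...,0]>.05); Q=P[m]
uq,c=np.unique(np.floor(Q/.08).astype(int),axis=0,return_counts=True)
print([tuple(map(float,np.round(a*.08+.04,2))) for a,b in zip(uq,c) if b>15])
E
```

```text
[ 1.0805e+00 -1.3000e-03  7.3860e-01  0.0000e+00  2.4022e+00  1.0674e+00] [0.161  0.4593 0.7325]
[[ 1.    0.01  0.    0.16]
 [ 0.01 -0.96 -0.27  0.53]
 [ 0.    0.27 -0.96  0.91]
 [ 0.    0.    0.    1.  ]]
[(0.28, 0.2, 0.52), (0.36, 0.2, 0.52), (0.6, 0.04, 0.28), (0.6, 0.04, 0.36), (0.6, 0.12, 0.2), (0.6, 0.12, 0.28), (0.6, 0.12, 0.36), (0.6, 0.12, 0.44), (0.6, 0.12, 0.52), (0.6, 0.12, 0.6), (0.6, 0.2, 0.2), (0.6, 0.2, 0.28), (0.6, 0.2, 0.36), (0.6, 0.2, 0.44), (0.6, 0.2, 0.52), (0.6, 0.28, 0.2), (0.6, 0.28, 0.28), (0.68, 0.04, 0.52), (0.68, 0.12, 0.52), (0.68, 0.2, 0.2), (0.68, 0.2, 0.36), (0.68, 0.2, 0.44), (0.68, 0.2, 0.52), (0.68, 0.28, 0.2), (0.68, 0.28, 0.28), (0.68, 0.28, 0.36), (0.68, 0.28, 0.44), (0.68, 0.28, 0.52), (0.76, 0.04, 0.52), (0.76, 0.12, 0.52), (0.76, 0.2, 0.52), (0.76, 0.28, 0.52)]
```

View pics/w2.png

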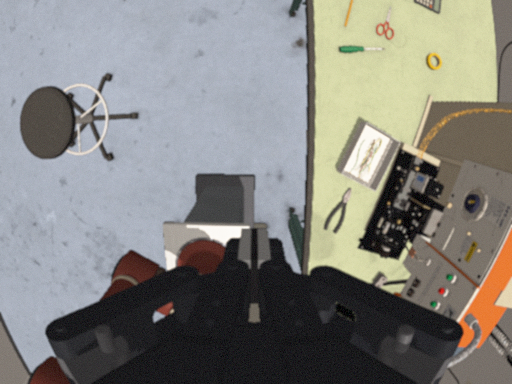

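The picture shows the hand, robot upper arm at lower left (130,280), and an orange instrument with a gooseneck at (470,330); lamps are hidden behind the hand. I'll turn the camera to the robot side and come nearer.

{"name": "send_rows", "arguments": {"rows": [[0,[-4,3.5,-1],0],[0,[-4,3.5,-1],0],[0,[-4,3.5,0],0],[0,[-4,3.5,0],0],[0,[0,0,0],-10],[0,[0,0,0],-10],[0,[0,0,0],-10],[0,[0,0,0],-10],[0,[0,0,0],-10],[0,[0,0,0],-10]]}}

```text
t: 4.1
tool_pos: [0.3032, 0.3002, 0.7494]
tool_rot: [-0.782, -3.04, 0.005]
contact_force: [0.6, 0.3, -0.2]
opening: 0.0
grip_force: 0.0
```

{"name": "send_rows", "arguments": {"rows": [[0,[0,0,0],-10],[0,[0,0,0],-10],[0,[0,0,0],0]]}}

```text
t: 4.47
tool_pos: [0.303, 0.3001, 0.7498]
tool_rot: [-0.255, -3.129, 0.003]
contact_force: [0.5, -0.3, 0.8]
opening: -0.0
grip_force: 0.0
```

```bash
python3 - <<'E'
from wr import *
o=ctrl.get_obs();print(np.round(o['q'],4),np.round(o['tool_pos'],4))
P2=np.load('pics/P2.npy');print('w2 neck',np.round([P2[330,472],P2[345,460],P2[265,400]],2).tolist())
im=grab('wrist','w3');P=cloud(im);np.save('pics/P3.npy',P);print(np.round(im['cam_to_world'],2))
m=(im['range_z']>0)&(P[...,2]>.2)&(P[...,1]<.3)&(P[...,0]<.57)&(P[...,0]>.05); Q=P[m]
uq,c=np.unique(np.floor(Q/.06).astype(int),axis=0,return_counts=True)
print([tuple(map(float,np.round(a*.06+.03,2))) for a,b in zip(uq,c) if b>15])
E
```

```text
[ 0.6056 -0.1021  0.798   0.      2.4491 -0.8023] [0.303  0.3001 0.7498]
w2 neck [[0.69, 0.08, 0.5], [0.67, 0.03, 0.5], [0.73, -0.01, -0.0]]
[[ 0.16  0.95  0.26  0.24]
 [ 0.99 -0.15 -0.05  0.31]
 [-0.    0.27 -0.96  0.93]
 [ 0.    0.    0.    1.  ]]
[(0.03, -0.03, 0.27), (0.03, -0.03, 0.33), (0.03, 0.03, 0.21), (0.03, 0.03, 0.27), (0.03, 0.03, 0.33), (0.09, -0.03, 0.21), (0.09, -0.03, 0.27), (0.09, -0.03, 0.33), (0.09, 0.03, 0.21), (0.09, 0.03, 0.27), (0.09, 0.03, 0.33), (0.21, -0.03, 0.63), (0.21, 0.03, 0.63), (0.21, 0.09, 0.57), (0.21, 0.09, 0.63), (0.27, 0.03, 0.63), (0.27, 0.09, 0.51), (0.27, 0.09, 0.57), (0.27, 0.09, 0.63), (0.27, 0.09, 0.69), (0.27, 0.15, 0.45), (0.27, 0.15, 0.51), (0.27, 0.15, 0.57), (0.27, 0.27, 0.81), (0.27, 0.27, 0.87), (0.33, 0.03, 0.63), (0.33, 0.09, 0.57), (0.33, 0.09, 0.63), (0.33, 0.09, 0.69), (0.33, 0.15, 0.45), (0.33, 0.15, 0.51), (0.33, 0.15, 0.57), (0.33, 0.21, 0.45), (0.33, 0.21, 0.51), (0.33, 0.21, 0.57), (0.33, 0.27, 0.81), (0.33, 0.27, 0.87), (0.39, 0.03, 0.57), (0.39, 0.03, 0.63), (0.39, 0.09, 0.57), (0.39, 0.09, 0.63), (0.39, 0.15, 0.57), (0.39, 0.21, 0.51), (0.39, 0.21, 0.57), (0.45, 0.03, 0.45), (0.45, 0.03, 0.51), (0.45, 0.03, 0.63), (0.45, 0.09, 0.51), (0.45, 0.09, 0.57), (0.45, 0.09, 0.63), (0.45, 0.15, 0.57), (0.51, 0.03, 0.51), (0.57, -0.03, 0.33), (0.57, 0.03, 0.33), (0.57, 0.09, 0.51)]
```

View pics/w3.png

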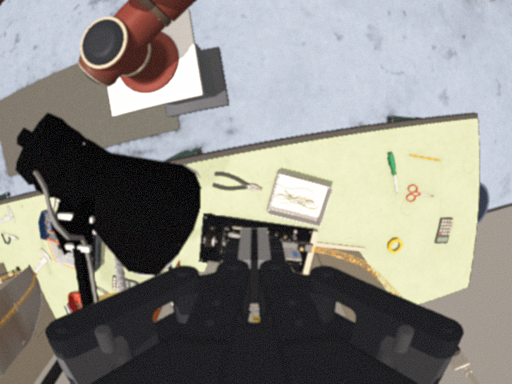

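The black lamp head spans (50,140)–(190,260) with its support rods at (45,190)→(88,300), and the robot's shoulder at (105,45). I'll measure the support's height and the shoulder.

```bash
python3 - <<'E'
from wr import *
P=np.load('pics/P3.npy')
for u,v in[(25,160),(45,130),(60,140),(42,185),(48,200),(57,215),(75,215),(90,220),(72,235),(85,245),(88,262),(92,280),(88,300),(95,295),(60,190),(110,180),(150,200),(190,200),(150,265),(105,45),(120,60),(160,10),(180,2),(90,40)]: print(u,v,np.round(P[v,u],3))
q=P[270:330,75:105].reshape(-1,3);q=q[q[:,2]>.45];print(len(q),np.round(q[::max(1,len(q)//15)],2).tolist())
E
```

```text
25 160 [0.229 0.044 0.662]
45 130 [0.202 0.069 0.641]
60 140 [0.218 0.079 0.628]
42 185 [0.263 0.063 0.663]
48 200 [0.279 0.074 0.672]
57 215 [0.304 0.058 0.647]
75 215 [0.308 0.084 0.643]
90 220 [0.326 0.082 0.613]
72 235 [0.324 0.091 0.67 ]
85 245 [0.346 0.086 0.646]
88 262 [0.372 0.076 0.639]
92 280 [0.4   0.069 0.638]
88 300 [0.419 0.064 0.656]
95 295 [0.422 0.066 0.64 ]
60 190 [0.277 0.061 0.63 ]
110 180 [0.284 0.112 0.585]
150 200 [0.325 0.153 0.562]
190 200 [0.343 0.198 0.525]
150 265 [0.421 0.125 0.565]
105 45 [0.016 0.012 0.322]
120 60 [0.055 0.033 0.296]
160 10 [-0.044  0.139  0.28 ]
180 2 [-0.056  0.186  0.268]
90 40 [-0.009 -0.025  0.322]
1423 [[0.37, 0.06, 0.65], [0.39, 0.07, 0.64], [0.4, 0.07, 0.64], [0.41, 0.07, 0.64], [0.42, 0.05, 0.62], [0.43, 0.05, 0.62], [0.42, 0.06, 0.66], [0.42, 0.06, 0.66], [0.28, 0.25, 0.87], [0.28, 0.25, 0.87], [0.28, 0.26, 0.87], [0.28, 0.25, 0.87], [0.28, 0.25, 0.87], [0.28, 0.25, 0.87], [0.28, 0.25, 0.87], [0.28, 0.26, 0.88]]
```

```bash
cat > kin.py <<'E'
import numpy as np
from scipy.optimize import fsolve
D=[([.0533,1.6142],[.20623,.58929,.19054]),([.0153,1.5115],[.2074,.5916,.2765]),([.0325,1.1869],[.2069,.5905,.4652]),([-.2974,1.4939],[.1595,.4562,.4605]),([-.0013,.7386],[.161,.4593,.7325]),([-.1021,.798],[.303,.3001,.7498])]
A=[];B=[]
for (a,b),p in D:
    s=a+b; r=np.sqrt(p[0]**2+p[1]**2-.0743**2)
    A+=[[1,0,np.sin(a),np.sin(s),np.cos(s)],[0,1,np.cos(a),np.cos(s),-np.sin(s)]];B+=[r,p[2]]
X=np.linalg.lstsq(np.array(A),np.array(B),rcond=None)[0]
def ik(x,y,z,g=(0,1.4)):
    r=np.hypot(x,y);rho=np.sqrt(r*r-.0743**2)
    f=lambda v:[X[0]+X[2]*np.sin(v[0])+X[3]*np.sin(v[0]+v[1])+X[4]*np.cos(v[0]+v[1])-rho, X[1]+X[2]*np.cos(v[0])+X[3]*np.cos(v[0]+v[1])-X[4]*np.sin(v[0]+v[1])-z]
    v=fsolve(f,g); return np.arctan2(y,x)-np.arcsin(.0743/r),v[0],v[1],np.pi-v.sum()
if __name__=='__main__':
    print('a b L2 L3 e',np.round(X,4),'res',np.round(np.array(A)@X-B,4))
    for p in[(.363,0,.78),(.363,0,.75),(.38,0,.76),(.4,0,.75),(.4,-.3,.6),(.523,-.405,.106),(.544,-.413,.15),(.466,-.334,.087),(.44,-.395,.08),(.5,-.4,.2)]: print(p,np.round(ik(*p),3))
E
python3 kin.py
```

```text
a b L2 L3 e [ 4.000e-04 -8.550e-02  4.302e-01  6.105e-01  9.510e-02] res [ 0.0019 -0.0001 -0.0014 -0.0001 -0.001   0.     -0.0002 -0.0001 -0.0003
  0.0001  0.001   0.0002]
(0.363, 0, 0.78) [-0.206 -0.179  0.797  2.523]
(0.363, 0, 0.75) [-0.206 -0.236  0.911  2.467]
(0.38, 0, 0.76) [-0.197 -0.183  0.847  2.479]
(0.4, 0, 0.75) [-0.187 -0.161  0.849  2.453]
(0.4, -0.3, 0.6) [-0.793 -0.155  1.136  2.161]
(0.523, -0.405, 0.106) [-0.771  0.196  1.603  1.343]
(0.544, -0.413, 0.15) [-0.758  0.209  1.512  1.421]
(0.466, -0.334, 0.087) [-0.752  0.015  1.831  1.295]
(0.44, -0.395, 0.08) [-0.858  0.064  1.793  1.284]
(0.5, -0.4, 0.2) [-0.791  0.08   1.57   1.491]
```

{"name": "send_rows", "arguments": {"rows": [[0,[-1.9,-4.8,-0.4],0],[0,[-1.9,-4.8,-0.4],0],[0,[-1.9,-4.8,-0.4],0],[0,[-1.9,-4.8,-0.4],0],[0,[-1.9,-4.8,0],0],[0,[-1.9,-4.8,0],0],[0,[-0.8,-4.9,0],0],[0,[-0.8,-4.9,0],0],[0,[-0.8,-4.9,0],0],[0,[-0.8,-4.9,0],0]]}}

```text
t: 5.78
tool_pos: [0.3681, -0.2037, 0.767]
tool_rot: [-0.258, -3.13, -0.001]
contact_force: [1.2, 0.1, 0.9]
opening: 0.0
grip_force: 0.0
```

{"name": "send_rows", "arguments": {"rows": [[0,[-0.8,-4.9,0],10],[0,[0,-4.9,0],10],[0,[0,0,0],10],[0,[0,0,0],10],[0,[0,0,0],10],[0,[0,0,0],10],[0,[0,0,0],10],[0,[0,0,0],10],[0,[0,0,0],10],[0,[0,0,0],10]]}}

```text
t: 7.02
tool_pos: [0.3522, -0.298, 0.7669]
tool_rot: [-2.568, -1.807, 0.0]
contact_force: [1.0, -0.2, -1.1]
opening: -0.0004
grip_force: 0.0
```

```bash
python3 - <<'E'
from wr import *
o=ctrl.get_obs();print(o['t'],np.round(o['q'],4),np.round(o['tool_pos'],4),np.round(o['tool_rot'],3))
s=grab('scene','scene3');t=grab('top','top3')
cv2.imwrite('pics/m3.png',np.hstack([cv2.resize(s['frame'][:,:,::-1],(400,300)),cv2.resize(t['frame'][:,:,::-1],(400,300))]))
E
```

```text
7.025 [-0.8637  0.0113  0.6521 -0.      2.4796 -0.5192] [ 0.3522 -0.298   0.7669] [-2.568 -1.807  0.   ]
```

View pics/m3.png

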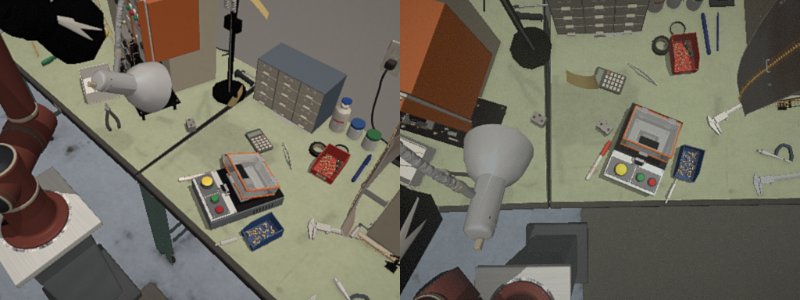

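Past the lamps cleanly; the upper arm shows at the left of the scene view at about (10,90) in the small picture. I'll measure the upper arm's lateral offset and the lamp clearance.

```bash
python3 - <<'E'
from wr import *
q1=-.8637; f=np.array([np.cos(q1),np.sin(q1)]); l=np.array([-f[1],f[0]])
for n in('scene3','top3'):
    im=dict(np.load(f'pics/{n}.npz')); v,u=np.mgrid[0:384,0:512]; d=im['range_z']
    P=np.stack([(u-im['cx'])/im['fx']*d,(v-im['cy'])/im['fy']*d,d],-1)@im['cam_to_world'][:3,:3].T+im['cam_to_world'][:3,3]
    fr=im['frame'].astype(int); red=(fr[...,0]>fr[...,1]*1.6)&(d>0)&(np.hypot(P[...,0],P[...,1])<.35)&(P[...,2]>.15)
    Q=P[red]; F=Q[:,:2]@f; L=Q[:,:2]@l
    for a in np.arange(.15,.8,.05):
        k=(Q[:,2]>=a)&(Q[:,2]<a+.05)
        if k.sum()>10: print(n,round(a,2),k.sum(),'fwd',np.round(np.percentile(F[k],[2,50,98]),3),'left',np.round(np.percentile(L[k],[2,50,98]),3))
# lamp points in fwd/left at q1 for pad press
P=np.load('pics/P3.npy'); Z=P[...,2]; m=(Z>.5)&(Z<.7)&(P[...,0]<.5)&(P[...,0]>.15)&(P[...,1]<.2); Q=P[m]
s=dict(np.load('pics/scene1.npz')); v,u=np.mgrid[0:384,0:512]; d=s['range_z']
S=np.stack([(u-s['cx'])/s['fx']*d,(v-s['cy'])/s['fy']*d,d],-1)@s['cam_to_world'][:3,:3].T+s['cam_to_world'][:3,3]
S=S[(d>0)&(S[...,2]>.5)&(S[...,0]<.45)&(S[...,1]<.2)&(S[...,0]>.15)]
Q=np.vstack([Q,S]); q1=-.77; f=np.array([np.cos(q1),np.sin(q1)]); l=np.array([-f[1],f[0]])
F=Q[:,:2]@f;L=Q[:,:2]@l
for a in np.arange(.0,.4,.04):
    k=(L>=a)&(L<a+.04)
    if k.sum()>5: i=F[k].argmin(); print('lamp left',round(a,2),'min fwd',np.round(F[k].min(),3),'at',np.round(Q[k][i],3),'z',Q[k][:,2].min().round(2),Q[k][:,2].max().round(2))
E
```

```text
scene3 0.15 321 fwd [0.037 0.061 0.068] left [-0.057 -0.026  0.022]
scene3 0.2 1089 fwd [0.055 0.062 0.069] left [-0.074  0.024  0.221]
scene3 0.25 2869 fwd [-0.022  0.052  0.067] left [-0.065  0.089  0.226]
scene3 0.3 598 fwd [-0.018  0.031  0.065] left [-0.04   0.153  0.198]
scene3 0.35 732 fwd [-0.012  0.03   0.046] left [0.148 0.159 0.2  ]
scene3 0.4 723 fwd [0.007 0.038 0.17 ] left [0.148 0.167 0.291]
scene3 0.45 595 fwd [0.026 0.044 0.199] left [0.155 0.177 0.278]
scene3 0.5 366 fwd [0.041 0.047 0.201] left [0.168 0.194 0.273]
scene3 0.55 192 fwd [0.111 0.16  0.186] left [0.153 0.195 0.29 ]
scene3 0.6 248 fwd [0.095 0.142 0.169] left [0.153 0.172 0.261]
top3 0.2 22 fwd [0.064 0.066 0.067] left [0.149 0.186 0.225]
top3 0.25 465 fwd [0.029 0.05  0.064] left [0.169 0.211 0.237]
top3 0.3 24 fwd [0.008 0.025 0.038] left [0.212 0.232 0.239]
top3 0.5 32 fwd [0.163 0.186 0.204] left [0.239 0.26  0.28 ]
lamp left 0.12 min fwd 0.092 at [0.176 0.049 0.606] z 0.58 0.65
lamp left 0.16 min fwd 0.087 at [0.18  0.061 0.617] z 0.54 0.66
lamp left 0.2 min fwd 0.093 at [0.207 0.079 0.604] z 0.5 0.67
lamp left 0.24 min fwd 0.103 at [0.268 0.128 0.523] z 0.5 0.69
lamp left 0.28 min fwd 0.095 at [0.289 0.161 0.501] z 0.5 0.68
lamp left 0.32 min fwd 0.092 at [0.317 0.194 0.5  ] z 0.5 0.66
lamp left 0.36 min fwd 0.093 at [0.318 0.195 0.501] z 0.5 0.58
```

```bash
cat > clr.py <<'E'
from wr import *
from kin import ik
P=np.load('pics/P3.npy'); Z=P[...,2]; m=(Z>.45)&(Z<.7)&(P[...,0]<.45)&(P[...,0]>.15)&(P[...,1]<.2); Q=P[m]
s=dict(np.load('pics/scene1.npz')); v,u=np.mgrid[0:384,0:512]; d=s['range_z']
S=np.stack([(u-s['cx'])/s['fx']*d,(v-s['cy'])/s['fy']*d,d],-1)@s['cam_to_world'][:3,:3].T+s['cam_to_world'][:3,3]
S=S[(d>0)&(S[...,2]>.45)&(S[...,0]<.45)&(S[...,1]<.2)&(S[...,0]>.15)]
Q=np.vstack([Q,S])
def clear(x,y,z):
    q=ik(x,y,z); f=np.array([np.cos(q[0]),np.sin(q[0])]); l=np.array([-f[1],f[0]])
    R=np.c_[Q[:,:2]@f,Q[:,:2]@l,Q[:,2]]
    def seg(a,b):
        a=np.array(a);b=np.array(b);t=np.clip((R-a)@(b-a)/((b-a)@(b-a)),0,1);return np.linalg.norm(R-a-t[:,None]*(b-a),axis=1).min()
    e=[.43*np.sin(q[1]),.43*np.cos(q[1])+.27]; w=[np.sqrt(x*x+y*y-.0743**2),z+.0855+.27]
    return np.round(q,3),'upper(-.05)',round(seg([0,.19,.27],[e[0],.19,e[1]])-.05,3),'fore(-.05)',round(seg([e[0],.074,e[1]],[w[0],.074,w[1]])-.05,3)
if __name__=='__main__':
    for p in[(.4785,-.3725,.093),(.4785,-.3725,.13),(.4785,-.3725,.25),(.495,-.365,.093),(.505,-.36,.093),(.523,-.405,.106),(.466,-.334,.081),(.44,-.395,.073),(.394,-.376,.06),(.352,-.298,.767)]: print(p,*clear(*p))
E
python3 clr.py
```

```text
(0.4785, -0.3725, 0.093) [-0.784  0.085  1.748  1.309] upper(-.05) 0.006 fore(-.05) 0.024
(0.4785, -0.3725, 0.13) [-0.784  0.051  1.719  1.372] upper(-.05) 0.018 fore(-.05) 0.025
(0.4785, -0.3725, 0.25) [-0.784 -0.021  1.591  1.572] upper(-.05) 0.043 fore(-.05) 0.031
(0.495, -0.365, 0.093) [-0.756  0.104  1.727  1.31 ] upper(-.05) 0.005 fore(-.05) 0.021
(0.505, -0.36, 0.093) [-0.739  0.116  1.715  1.311] upper(-.05) 0.004 fore(-.05) 0.018
(0.523, -0.405, 0.106) [-0.771  0.196  1.603  1.343] upper(-.05) -0.031 fore(-.05) 0.026
(0.466, -0.334, 0.081) [-0.752  0.022  1.835  1.285] upper(-.05) 0.034 fore(-.05) 0.014
(0.44, -0.395, 0.073) [-0.858  0.072  1.798  1.272] upper(-.05) -0.003 fore(-.05) 0.033
(0.394, -0.376, 0.06) [-0.899 -0.022  1.916  1.247] upper(-.05) 0.021 fore(-.05) 0.033
(0.352, -0.298, 0.767) [-0.864  0.009  0.655  2.478] upper(-.05) 0.017 fore(-.05) 0.091
```

{"name": "send_rows", "arguments": {"rows": [[8.5,[0,0,5],10],[8.5,[0,0,5],10],[8.5,[0.3,1,5],0],[8.5,[0.3,1,5],0],[8.5,[0.3,1,5],0],[8.5,[0.3,1,4],0],[8.5,[0.3,1,4],0],[8.5,[0.3,1,4],0],[8.5,[0.3,1,4],0],[8.5,[0,0,0],0]]}}

```text
t: 8.38
tool_pos: [0.4183, -0.3244, 0.3526]
tool_rot: [-2.83, -1.344, 0.005]
contact_force: [-1.4, 0.5, -0.1]
opening: 0.0849
grip_force: 0.0
```

```bash
python3 - <<'E'
from wr import *
o=ctrl.get_obs();print(o['t'],np.round(o['q'],4),np.round(o['tool_pos'],4),np.round(o['tool_rot'],3),o['opening'])
im=grab('wrist','w4');np.save('pics/P4.npy',cloud(im))
cv2.imwrite('pics/w4b.png',cv2.resize(im['frame'][:,:,::-1],(768,576),interpolation=cv2.INTER_CUBIC))
E
```

```text
8.375 [-0.8003 -0.2128  1.6006 -0.      1.763  -0.1163] [ 0.4183 -0.3244  0.3526] [-2.83  -1.344  0.005] 0.08489374711526917
```

View pics/w4b.png

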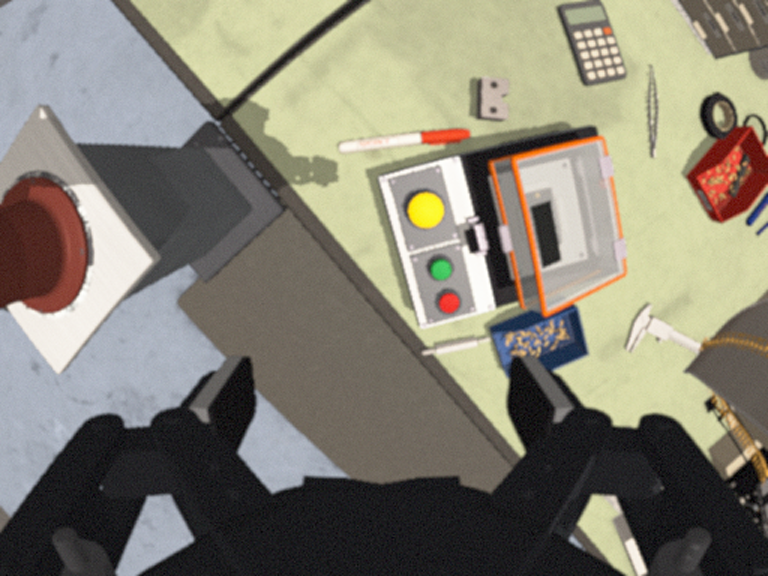

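The wrist view shows yellow (426,210), green (441,269), red (448,301), pad (546,233) in the 1.5× picture, and the right-hand finger (outer, +y) tip near (540,390). That is my tenth picture, so from here on I measure numerically.

```bash
cat > meas.py <<'E'
from wr import *
def ray(im,u,v,z):
    x,y=u-im['cx'],v-im['cy'];r=np.hypot(x,y);s=np.tan(r/im['fx'])/r
    T=np.array(im['cam_to_world']);w=T[:3,:3]@np.array([x*s,y*s,1]);return T[:3,3]+w*(z-T[2,3])/w[2]
def blob(im,lo,hi,box):
    h=cv2.cvtColor(im['frame'],cv2.COLOR_RGB2HSV);m=cv2.inRange(h,lo,hi);M=np.zeros_like(m);x0,y0,x1,y1=box;M[y0:y1,x0:x1]=m[y0:y1,x0:x1]
    n,l,st,c=cv2.connectedComponentsWithStats(M);i=1+st[1:,4].argmax();return c[i],st[i,4]
E
python3 - <<'E'
from meas import *
im=dict(np.load('pics/w4.npz'));P=np.load('pics/P4.npy');W={}
for n,lo,hi,b,z in(('Y',(22,120,100),(34,255,255),(265,120,305,160),.0866),('G',(40,100,40),(90,255,255),(280,165,308,192),.0786),('R',(170,120,60),(180,255,255),(285,190,312,212),.0726)):
    c,a=blob(im,lo,hi,b);W[n]=ray(im,*c,z);print(n,c.round(1),a,W[n].round(4),'depth',P[int(c[1]),int(c[0])].round(3))
fr=im['frame'][140:172,355:375].sum(2)<110; q=P[140:172,355:375][fr]; print('pad',len(q),q.mean(0).round(4),np.median(q,0).round(4))
yd=(W['Y']-(W['G']+W['R'])/2)[:2];print('len',np.linalg.norm(yd),np.linalg.norm((W['G']-W['R'])[:2]))
yd/=np.linalg.norm(yd);xd=np.array([yd[1],-yd[0]]);O=(W['Y']+(W['G']+W['R'])/2)[:2]/2+.09*xd
print('yaw',np.degrees(np.arctan2(xd[1],xd[0])),'O',O.round(4))
f=lambda x,y:(O+xd*x+yd*y).round(4)
print('pad shut',f(-.010,0),'pad rel',((q.mean(0)[:2]-O)@np.c_[xd,yd]).round(4))
# outer finger tip in tool axes
o=ctrl.get_obs();from scipy.spatial.transform import Rotation as Ro
L=(P-o['tool_pos'])@Ro.from_rotvec(o['tool_rot']).as_matrix()
m=(L[...,2]>-.06)&(L[...,2]<.03)&(abs(L[...,0])<.04)&(im['range_z']>0)
for s in(1,-1):
    q=L[m&(L[...,1]*s>0)];k=q[:,2]>q[:,2].max()-.006;print('finger',s,len(q),'zmax',q[:,2].max().round(4),'x',q[k,0].min().round(4),q[k,0].max().round(4),'y',q[k,1].min().round(4),q[k,1].max().round(4))
E
```

```text
Y [283.4 139.6] 468 [ 0.4682 -0.3313  0.0866] depth [ 0.468 -0.33   0.087]
G [293.4 179.2] 155 [ 0.4422 -0.3916  0.0786] depth [ 0.442 -0.391  0.077]Traceback (most recent call last):
  File "<stdin>", line 4, in <module>
  File "meas.py", line 7, in blob
    n,l,st,c=cv2.connectedComponentsWithStats(M);i=1+st[1:,4].argmax();return c[i],st[i,4]
                                                     ~~~~~~~~~~~~~~~^^
ValueError: attempt to get argmax of an empty sequence
```

```bash
cat > m2.py <<'E'
from meas import *
im=dict(np.load('pics/w4.npz'));P=np.load('pics/P4.npy');W={}
for n,lo,hi,b,z in(('Y',(22,120,100),(34,255,255),(265,120,305,160),.0866),('G',(40,100,40),(90,255,255),(280,165,308,192),.0786),('R',(0,140,60),(8,255,255),(285,190,312,212),.0726)):
    c,a=blob(im,lo,hi,b);W[n]=ray(im,*c,z);print(n,c.round(1),a,W[n].round(4),'depth',P[int(c[1]),int(c[0])].round(3))
fr=im['frame'][140:172,355:375].astype(int).sum(2)<110; q=P[140:172,355:375][fr]; print('pad',len(q),q.mean(0).round(4),np.median(q,0).round(4))
yd=(W['Y']-(W['G']+W['R'])/2)[:2];print('len',np.linalg.norm(yd),np.linalg.norm((W['G']-W['R'])[:2]))
yd/=np.linalg.norm(yd);xd=np.array([yd[1],-yd[0]]);O=(W['Y']+(W['G']+W['R'])/2)[:2]/2+.09*xd
print('yaw',np.degrees(np.arctan2(xd[1],xd[0])),'O',O.round(4))
f=lambda x,y:(O+xd*x+yd*y).round(4)
print('pad shut',f(-.010,0),'pad rel',((q.mean(0)[:2]-O)@np.c_[xd,yd]).round(4))
o=ctrl.get_obs();from scipy.spatial.transform import Rotation as Ro
L=(P-o['tool_pos'])@Ro.from_rotvec(o['tool_rot']).as_matrix()
m=(L[...,2]>-.06)&(L[...,2]<.03)&(abs(L[...,0])<.04)&(im['range_z']>0)
for s in(1,-1):
    q=L[m&(L[...,1]*s>0)];k=q[:,2]>q[:,2].max()-.006;print('finger',s,len(q),'zmax',q[:,2].max().round(4),'x',q[k,0].min().round(4),q[k,0].max().round(4),'y',q[k,1].min().round(4),q[k,1].max().round(4))
E
python3 m2.py
```

```text
Y [283.4 139.6] 468 [ 0.4682 -0.3313  0.0866] depth [ 0.468 -0.33   0.087]
G [293.4 179.2] 155 [ 0.4422 -0.3916  0.0786] depth [ 0.442 -0.391  0.077]
R [298.9 201.6] 138 [ 0.4263 -0.4288  0.0726] depth [ 0.426 -0.427  0.072]
pad 19 [ 0.5445 -0.4098  0.1401] [ 0.5447 -0.4084  0.1394]
len 0.0858922429000463 0.04043158039768894
yaw -23.306207243597946 O [ 0.5339 -0.4064]
pad shut [ 0.5247 -0.4024] pad rel [0.0111 0.001 ]
finger 1 397 zmax -0.0478 x -0.0104 0.0112 y 0.0423 0.0493
finger -1 382 zmax -0.0481 x -0.0112 0.011 y -0.0486 -0.0415
```

```bash
cat >> m2.py <<'E'
print('---')
for u,v in[(345,240),(350,240),(343,250),(350,250),(358,255),(365,262),(372,268),(378,272),(345,270),(343,285),(365,280)]: print(u,v,im['range_z'][v,u].round(3),L[v,u].round(3),im['frame'][v,u])
E
python3 m2.py | sed -n '/---/,$p'
```

```text
---
345 240 0.134 [ 0.01   0.043 -0.055] [16 16 13]
350 240 0.133 [ 0.011  0.045 -0.056] [101  99  98]
343 250 0.135 [ 0.005  0.043 -0.055] [13 21 15]
350 250 0.126 [ 0.009  0.043 -0.064] [19 20 19]
358 255 0.117 [ 0.011  0.044 -0.072] [47 47 44]
365 262 0.112 [ 0.011  0.045 -0.078] [97 95 91]
372 268 0.107 [ 0.011  0.047 -0.083] [100  97  93]
378 272 0.104 [ 0.011  0.048 -0.086] [129 125 123]
345 270 0.131 [-0.002  0.043 -0.062] [22 20 20]
343 285 0.132 [-0.01   0.043 -0.063] [89 85 67]
365 280 0.105 [ 0.008  0.043 -0.086] [28 25 27]
```

```bash
python3 - <<'E'
from wr import *
from scipy.spatial.transform import Rotation as Ro
for n,tp,tr in(('3',[.303,.3001,.7498],[-.255,-3.129,.003]),('2',[.161,.4593,.7325],[-2.206,-2.236,-.003])):
    P=np.load(f'pics/P{n}.npy');im=np.load(f'pics/w{n}.npz');L=(P-np.array(tp))@Ro.from_rotvec(tr).as_matrix()
    print(np.round((im['cam_to_world'][:3,3]-tp)@Ro.from_rotvec(tr).as_matrix(),3))
    for v in range(220,325,8): print(v,[ (im['range_z'][v,u].round(3),L[v,u].round(3).tolist()) for u in(248,262)])
im=np.load('pics/w1.npz');P=None
import wr
P=wr.cloud(dict(im));L=(P-np.array([.20623,.58929,.19054]))@Ro.from_rotvec([-.52645,-3.0966,.0029]).as_matrix()
m=(im['range_z']>0)&(abs(L[...,0])<.04)&(abs(L[...,1])<.07)&(L[...,2]<.05);print('open start zmax',np.sort(L[m][:,2])[-20:].round(3))
E
```

```text
[ 0.067 -0.001 -0.182]
220 [(np.float32(0.942), [-0.268, -0.02, 0.702]), (np.float32(0.99), [-0.286, 0.026, 0.747])]
228 [(np.float32(0.149), [0.01, -0.004, -0.043]), (np.float32(0.148), [0.011, 0.003, -0.044])]
236 [(np.float32(0.139), [0.01, -0.004, -0.053]), (np.float32(0.14), [0.01, 0.003, -0.053])]
244 [(np.float32(0.13), [0.011, -0.003, -0.063]), (np.float32(0.131), [0.01, 0.003, -0.062])]
252 [(np.float32(0.123), [0.011, -0.003, -0.07]), (np.float32(0.123), [0.01, 0.003, -0.07])]
260 [(np.float32(0.117), [0.01, -0.003, -0.076]), (np.float32(0.116), [0.01, 0.002, -0.077])]
268 [(np.float32(0.11), [0.01, -0.003, -0.083]), (np.float32(0.107), [0.012, 0.002, -0.086])]
276 [(np.float32(0.106), [0.009, -0.003, -0.088]), (np.float32(0.103), [0.011, 0.002, -0.091])]
284 [(np.float32(0.107), [0.006, -0.003, -0.088]), (np.float32(0.1), [0.01, 0.002, -0.094])]
292 [(np.float32(0.109), [0.002, -0.003, -0.087]), (np.float32(0.109), [0.002, 0.002, -0.087])]
300 [(np.float32(0.11), [-0.002, -0.003, -0.087]), (np.float32(0.11), [-0.002, 0.002, -0.087])]
308 [(np.float32(0.112), [-0.007, -0.00
[... 1066 characters left out ...]
.002, -0.087]), (np.float32(0.101), [0.009, 0.003, -0.093])]
292 [(np.float32(0.109), [0.001, -0.002, -0.087]), (np.float32(0.108), [0.002, 0.004, -0.088])]
300 [(np.float32(0.11), [-0.003, -0.002, -0.087]), (np.float32(0.109), [-0.002, 0.004, -0.088])]
308 [(np.float32(0.111), [-0.007, -0.002, -0.087]), (np.float32(0.111), [-0.007, 0.004, -0.087])]
316 [(np.float32(0.111), [-0.01, -0.002, -0.088]), (np.float32(0.109), [-0.009, 0.004, -0.09])]
324 [(np.float32(0.08), [0.009, -0.001, -0.115]), (np.float32(0.079), [0.01, 0.003, -0.115])]
open start zmax [-0.053 -0.053 -0.053 -0.053 -0.053 -0.053 -0.053 -0.053 -0.053 -0.053
 -0.053 -0.053 -0.053 -0.053 -0.053 -0.053 -0.053 -0.052 -0.052 -0.052]
```

```bash
python3 - <<'E'
from clr import *
O=np.array([.534,-.407]);a=np.radians(-23.3);xd=np.array([np.cos(a),np.sin(a)]);yd=np.array([-xd[1],xd[0]])
for y in(.0,.02,.06):
  for x in(-.02,):
    C=O+xd*x+yd*y
    for off,phi in((.05,-38),(.05,-60),(.055,-38)):
      T=C-off*np.array([np.cos(np.radians(phi)),np.sin(np.radians(phi))])
      for z in(.093,.056): print(y,off,phi,T.round(3),z,*clear(*T,z))
E
```

```text
0.0 0.05 -38 [ 0.476 -0.368] 0.093 [-0.782  0.075  1.759  1.308] upper(-.05) 0.01 fore(-.05) 0.023
0.0 0.05 -38 [ 0.476 -0.368] 0.056 [-0.782  0.115  1.782  1.244] upper(-.05) -0.004 fore(-.05) 0.022
0.0 0.05 -60 [ 0.491 -0.356] 0.093 [-0.75   0.084  1.749  1.309] upper(-.05) 0.013 fore(-.05) 0.018
0.0 0.05 -60 [ 0.491 -0.356] 0.056 [-0.75   0.124  1.773  1.245] upper(-.05) -0.001 fore(-.05) 0.017
0.0 0.055 -38 [ 0.472 -0.365] 0.093 [-0.783  0.064  1.771  1.307] upper(-.05) 0.014 fore(-.05) 0.022
0.0 0.055 -38 [ 0.472 -0.365] 0.056 [-0.783  0.104  1.794  1.244] upper(-.05) -0.0 fore(-.05) 0.021
0.02 0.05 -38 [ 0.484 -0.35 ] 0.093 [-0.751  0.064  1.77   1.307] upper(-.05) 0.02 fore(-.05) 0.017
0.02 0.05 -38 [ 0.484 -0.35 ] 0.056 [-0.751  0.104  1.794  1.244] upper(-.05) 0.006 fore(-.05) 0.016
0.02 0.05 -60 [ 0.499 -0.337] 0.093 [-0.719  0.075  1.759  1.308] upper(-.05) 0.022 fore(-.05) 0.012
0.02 0.05 -60 [ 0.499 -0.337] 0.056 [-0.719  0.115  1.782  1.244] upper(-.05) 0.008 fore(-.05) 0.011
0.02 0.055 -38 [ 0.48  -0.347] 0.093 [-0.751  0.053  1.782  1.307] upper(-.05) 0.023 fore(-.05) 0.016
0.02 0.055 -38 [ 0.48  -0.347] 0.056 [-0.751  0.093  1.806  1.243] upper(-.05) 0.009 fore(-.05) 0.015
0.06 0.05 -38 [ 0.5   -0.313] 0.093 [-0.686  0.047  1.787  1.307] upper(-.05) 0.038 fore(-.05) 0.005
0.06 0.05 -38 [ 0.5   -0.313] 0.056 [-0.686  0.088  1.811  1.242] upper(-.05) 0.024 fore(-.05) 0.003
0.06 0.05 -60 [ 0.514 -0.301] 0.093 [-0.654  0.061  1.774  1.307] upper(-.05) 0.039 fore(-.05) 0.0
0.06 0.05 -60 [ 0.514 -0.301] 0.056 [-0.654  0.101  1.797  1.243] upper(-.05) 0.025 fore(-.05) -0.002
0.06 0.055 -38 [ 0.496 -0.31 ] 0.093 [-0.686  0.036  1.799  1.306] upper(-.05) 0.042 fore(-.05) 0.004
0.06 0.055 -38 [ 0.496 -0.31 ] 0.056 [-0.686  0.077  1.823  1.242] upper(-.05) 0.028 fore(-.05) 0.003
```

{"name": "send_rows", "arguments": {"rows": [[8.5,[0.95,2.95,5],0],[8.5,[0.95,2.95,5],0],[8.5,[0.95,2.95,5],0],[8.5,[0,0,2],0],[8.5,[0,0,2],0],[8.5,[0,0,0],0]]}}

```text
t: 9.18
tool_pos: [0.5054, -0.3597, 0.168]
tool_rot: [-2.839, -1.345, 0.0]
contact_force: [-0.5, 0.2, 0.2]
opening: 0.0849
grip_force: 0.0
```

{"name": "send_rows", "arguments": {"rows": [[8.5,[0,0,0.6],0],[8.5,[0,0,0.6],0],[8.5,[0,0,0.6],0],[8.5,[0,0,0],0]]}}

```text
t: 9.68
tool_pos: [0.5055, -0.3594, 0.149]
tool_rot: [-2.838, -1.345, 0.001]
contact_force: [-0.8, -0.2, -0.7]
opening: 0.0849
grip_force: 0.0
```

```bash
python3 - <<'E'
from h import *
o=ctrl.get_obs();print(o['t'],np.round(o['q'],4),np.round(o['tool_pos'],4),np.round(o['tool_rot'],3),o['effort'].round(1),o['contact_force'].round(2))
E
```

```text
9.675 [-0.738   0.0717  1.6652 -0.      1.4059 -0.0521] [ 0.5055 -0.3594  0.149 ] [-2.838e+00 -1.345e+00  1.000e-03] [ -0.  -39.6 -36.4  -0.   -0.   -0. ] [-0.79 -0.18 -0.75]
```

{"name": "send_rows", "arguments": {"rows": [[8.5,[0,0,0.5],0],[8.5,[0,0,0.5],0],[8.5,[0,0,0.5],0],[8.5,[0,0,0.5],0],[8.5,[0,0,0],0]]}}

```text
t: 10.3
tool_pos: [0.5056, -0.3594, 0.1289]
tool_rot: [-2.838, -1.345, 0.001]
contact_force: [-0.7, 0.1, 0.3]
opening: 0.0847
grip_force: 0.0
```

```bash
cat > st.py <<'E'
from wr import *
from scipy.spatial.transform import Rotation as Ro
o=ctrl.get_obs();print(o['t'],'q',np.round(o['q'],3),'p',np.round(o['tool_pos'],4),'eff',o['effort'].round(1),'F',o['contact_force'].round(2))
im=ctrl.get_image('wrist');P=cloud(im);a=np.radians(-23.3);x=np.array([np.cos(a),np.sin(a)]);y=np.array([-x[1],x[0]])
D=P[...,:2]-[.534,-.407];X=D@x;Y=D@y;Z=P[...,2]
# orange pixels of hood: front top edge height
h=cv2.cvtColor(im['frame'],cv2.COLOR_RGB2HSV);m=(cv2.inRange(h,(3,150,90),(18,255,255))>0)&(abs(Y)<.1)&(X>-.06)&(X<.13)&(Z>.05)&(Z<.25)
for lo in(-.06,-.03,-.01,.01,.03): 
    k=m&(X>=lo)&(X<lo+.02)
    if k.sum()>3: print('hood x',lo,k.sum(),'z',np.percentile(Z[k],[5,50,95]).round(3),'y',Y[k].min().round(3),Y[k].max().round(3))
L=(P-o['tool_pos'])@Ro.from_rotvec(o['tool_rot']).as_matrix()
k=(L[...,2]>-.09)&(L[...,2]<.02)&(abs(L[...,0])<.013)&(abs(L[...,1]-.05)<.012);print('outer finger tip L',np.sort(L[k][:,2])[-3:].round(3) if k.any() else 0)
E
python3 st.py
```

```text
10.3 q [-0.738  0.088  1.682 -0.     1.372 -0.052] p [ 0.5056 -0.3594  0.1289] eff [ -0.  -39.7 -35.8  -0.   -0.   -0. ] F [-0.75  0.14  0.31]
hood x -0.03 845 z [0.108 0.112 0.113] y -0.086 0.076
hood x -0.01 1639 z [0.107 0.146 0.147] y -0.056 0.077
hood x 0.01 331 z [0.094 0.135 0.141] y 0.021 0.077
hood x 0.03 255 z [0.086 0.127 0.132] y 0.073 0.077
outer finger tip L [-0.003 -0.002 -0.002]
```

{"name": "send_rows", "arguments": {"rows": [[8.5,[0.7,-0.85,0.5],0],[8.5,[0,0,0.6],0],[8.5,[0,0,0.6],0],[8.5,[0,0,0.6],0],[8.5,[0,0,0],0]]}}

```text
t: 10.98
tool_pos: [0.5033, -0.3487, 0.1057]
tool_rot: [-2.838, -1.344, 0.001]
contact_force: [-0.7, 0.1, -0.7]
opening: 0.085
grip_force: 0.0
```

```bash
python3 st.py; python3 -c "
from clr import *
print(*clear(.5035,-.3485,.106));print(*clear(.4843,-.3402,.056))"
```

```text
10.975 q [-0.727  0.091  1.72  -0.     1.333 -0.041] p [ 0.5033 -0.3487  0.1057] eff [  0.  -39.3 -35.3   0.   -0.   -0. ] F [-0.68  0.1  -0.72]
hood x -0.03 968 z [0.108 0.112 0.114] y -0.082 0.076
hood x -0.01 1313 z [0.104 0.146 0.147] y -0.017 0.077
hood x 0.01 408 z [0.094 0.135 0.14 ] y -0.078 0.077
hood x 0.03 331 z [0.086 0.127 0.132] y -0.077 0.077
outer finger tip L [-0.009 -0.009 -0.008]
[-0.727  0.086  1.724  1.332] upper(-.05) 0.017 fore(-.05) 0.016
[-0.738  0.092  1.807  1.243] upper(-.05) 0.012 fore(-.05) 0.013
```

{"name": "send_rows", "arguments": {"rows": [[8.5,[0,0,0.4],0],[8.5,[-0.05,-0.2,0.4],0],[8.5,[-0.05,-0.2,0.4],0],[8.5,[0,0,0],0]]}}

```text
t: 11.52
tool_pos: [0.4996, -0.3468, 0.0941]
tool_rot: [-2.838, -1.345, 0.001]
contact_force: [0.1, -0.1, 0.6]
opening: 0.0852
grip_force: 0.0
```

```bash
python3 st.py
```

```text
11.525 q [-0.729  0.092  1.739 -0.     1.312 -0.043] p [ 0.4996 -0.3468  0.0941] eff [ -0. -39. -35.  -0.  -0.  -0.] F [ 0.14 -0.08  0.65]
hood x -0.03 991 z [0.06  0.112 0.113] y -0.085 0.077
hood x -0.01 1209 z [0.104 0.145 0.147] y -0.076 0.077
hood x 0.01 474 z [0.094 0.135 0.14 ] y -0.078 0.078
hood x 0.03 348 z [0.087 0.128 0.132] y -0.078 0.077
outer finger tip L [-0.015 -0.014 -0.014]
```

{"name": "send_rows", "arguments": {"rows": [[8.5,[0,0.1,0.4],0],[8.5,[0,0,0.3],0],[8.5,[0,0,0],0]]}}

```text
t: 11.95
tool_pos: [0.5007, -0.3478, 0.0874]
tool_rot: [-2.839, -1.345, 0.0]
contact_force: [-0.7, -0.7, 0.6]
opening: 0.0847
grip_force: 0.0
```

```bash
python3 st.py
```

```text
11.95 q [-0.729  0.102  1.74  -0.     1.3   -0.043] p [ 0.5007 -0.3478  0.0874] eff [  0.1 -39.1 -34.6   0.   -0.   -0. ] F [-0.65 -0.72  0.63]
hood x -0.03 1762 z [0.101 0.106 0.141] y -0.079 0.077
hood x -0.01 659 z [0.096 0.136 0.14 ] y -0.077 0.077
hood x 0.01 496 z [0.089 0.129 0.133] y -0.078 0.077
hood x 0.03 362 z [0.084 0.123 0.127] y -0.078 0.077
outer finger tip L [-0.019 -0.018 -0.017]
```

The hood follows (front edge 147 → 141 mm), so the open fingertip sits about 53 mm behind the TCP. I'll continue along the arc.

{"name": "send_rows", "arguments": {"rows": [[8.5,[-0.12,-0.4,0.5],0],[8.5,[-0.12,-0.4,0.5],0],[8.5,[-0.12,-0.35,0.5],0],[8.5,[0,0,0],0]]}}

```text
t: 12.5
tool_pos: [0.4888, -0.3428, 0.0717]
tool_rot: [-2.838, -1.344, 0.001]
contact_force: [0.3, 0.4, -0.8]
opening: 0.0848
grip_force: 0.0
```

```bash
python3 st.py
```

```text
12.5 q [-0.736  0.091  1.78  -0.     1.272 -0.05 ] p [ 0.4888 -0.3428  0.0717] eff [ -0.  -38.4 -34.3  -0.   -0.   -0. ] F [ 0.35  0.43 -0.84]
hood x -0.03 1740 z [0.084 0.121 0.124] y -0.063 0.077
hood x -0.01 559 z [0.081 0.12  0.122] y -0.078 0.077
hood x 0.01 464 z [0.078 0.117 0.119] y -0.078 0.077
hood x 0.03 352 z [0.075 0.114 0.116] y 0.073 0.077
outer finger tip L [0.013 0.014 0.014]
```

{"name": "send_rows", "arguments": {"rows": [[8.5,[-0.06,-0.2,0.5],0],[8.5,[-0.06,-0.2,0.5],0],[8.5,[0,-0.1,0.4],0],[8.5,[0,0,0],0]]}}

```text
t: 13.05
tool_pos: [0.4847, -0.341, 0.0583]
tool_rot: [-2.839, -1.345, 0.0]
contact_force: [-0.5, -1.1, 0.2]
opening: 0.0848
grip_force: 0.2
```

```bash
python3 st.py
```

```text
13.05 q [-0.739  0.095  1.8   -0.     1.247 -0.053] p [ 0.4847 -0.341   0.0583] eff [  0.2 -37.7 -33.5   0.   -0.   -0. ] F [-0.53 -1.09  0.15]
hood x -0.06 4 z [0.176 0.177 0.178] y 0.049 0.05
hood x -0.03 1823 z [0.071 0.109 0.111] y -0.046 0.077
hood x -0.01 579 z [0.071 0.109 0.111] y -0.079 0.077
hood x 0.01 485 z [0.07  0.108 0.11 ] y -0.078 0.077
hood x 0.03 388 z [0.069 0.107 0.109] y 0.073 0.077
outer finger tip L [0.    0.    0.001]
```

{"name": "send_rows", "arguments": {"rows": [[8.5,[0,-0.1,0.4],0],[8.5,[0,0,0.3],0],[8.5,[0,0,0],0]]}}

```text
t: 13.48
tool_pos: [0.4844, -0.3405, 0.0531]
tool_rot: [-2.839, -1.345, 0.0]
contact_force: [-5.2, 3.1, 9.0]
opening: 0.085
grip_force: 4.8
```

```bash
python3 st.py
```

```text
13.475 q [-0.738  0.1    1.805 -0.     1.237 -0.053] p [ 0.4844 -0.3405  0.0531] eff [  0.1 -32.9 -31.6   0.2  -1.2  -0. ] F [-5.16  3.13  8.95]
hood x -0.06 8 z [0.169 0.17  0.173] y 0.049 0.051
hood x -0.03 1700 z [0.066 0.105 0.107] y -0.046 0.077
hood x -0.01 607 z [0.067 0.105 0.107] y -0.078 0.077
hood x 0.01 493 z [0.067 0.105 0.107] y -0.078 0.077
hood x 0.03 408 z [0.066 0.105 0.107] y 0.073 0.077
outer finger tip L [-0.005 -0.005 -0.005]
```

{"name": "send_rows", "arguments": {"rows": [[8.5,[0,0,0.25],0],[8.5,[0,0,0],0],[8.5,[0,0,-0.5],0],[8.5,[0,0,-1.5],0],[8.5,[0,0,-3],0],[8.5,[0,0,0],0]]}}

```text
t: 14.28
tool_pos: [0.486, -0.3419, 0.1024]
tool_rot: [2.834, 1.343, 0.004]
contact_force: [0.9, -0.2, -0.1]
opening: 0.0852
grip_force: 0.0
```

```bash
python3 st.py; python3 -c "
from clr import *
for n,C,z in(('G',np.array([.441,-.393]),.017),('Y',np.array([.467,-.333]),.025)):
  for phi in(-20,-39,-60,-80):
    T=C-.05*np.array([np.cos(np.radians(phi)),np.sin(np.radians(phi))]); print(n,phi,T.round(3),*clear(*T,z))"
```

```text
14.275 q [-0.738  0.047  1.772  0.     1.317 -0.053] p [ 0.486  -0.3419  0.1024] eff [  0.1 -37.1 -34.8   0.    0.1  -0. ] F [ 0.91 -0.25 -0.11]
hood x -0.06 9 z [0.222 0.224 0.225] y 0.05 0.051
hood x -0.03 1754 z [0.067 0.105 0.107] y -0.084 0.077
hood x -0.01 325 z [0.066 0.105 0.107] y 0.031 0.077
hood x 0.01 301 z [0.067 0.105 0.107] y 0.073 0.077
hood x 0.03 266 z [0.067 0.105 0.107] y 0.073 0.077
outer finger tip L [-0. -0. -0.]
G -20 [ 0.394 -0.376] [-0.899  0.035  1.94   1.167] upper(-.05) 0.002 fore(-.05) 0.033
G -39 [ 0.402 -0.362] [-0.87   0.026  1.949  1.167] upper(-.05) 0.01 fore(-.05) 0.029
G -60 [ 0.416 -0.35 ] [-0.836  0.033  1.942  1.167] upper(-.05) 0.014 fore(-.05) 0.024
G -80 [ 0.432 -0.344] [-0.807  0.053  1.921  1.168] upper(-.05) 0.013 fore(-.05) 0.02
Y -20 [ 0.42  -0.316] [-0.787 -0.021  1.981  1.182] upper(-.05) 0.042 fore(-.05) 0.015
Y -39 [ 0.428 -0.302] [-0.756 -0.025  1.985  1.182] upper(-.05) 0.049 fore(-.05) 0.01
Y -60 [ 0.442 -0.29 ] [-0.721 -0.014  1.974  1.182] upper(-.05) 0.052 fore(-.05) 0.005
Y -80 [ 0.458 -0.284] [-0.693  0.011  1.949  1.182] upper(-.05) 0.049 fore(-.05) 0.001
```

Hood is level (107 mm all round) and stays so: latched. Next, move over the green button.

{"name": "send_rows", "arguments": {"rows": [[8.5,[0,0,0],10],[8.5,[-3.4,-2,0],0],[8.5,[-3.3,-2.1,0],0],[8.5,[0,0,2],0],[8.5,[0,0,2],0],[8.5,[0,0,0],0]]}}

```text
t: 15.08
tool_pos: [0.4056, -0.3508, 0.0555]
tool_rot: [-2.939, -1.092, 0.003]
contact_force: [-0.4, 0.5, 0.1]
opening: 0.085
grip_force: 0.0
```

```bash
cat > st2.py <<'E'
from meas import *
from scipy.spatial.transform import Rotation as Ro
o=ctrl.get_obs();R=Ro.from_rotvec(o['tool_rot']).as_matrix();print(o['t'],'q',np.round(o['q'],3),'p',np.round(o['tool_pos'],4),'eff',o['effort'].round(1),'F',o['contact_force'].round(2),'x',R[:2,0].round(3),'y',R[:2,1].round(3))
im=ctrl.get_image('wrist');P=cloud(im);h=cv2.cvtColor(im['frame'],cv2.COLOR_RGB2HSV)
a=np.radians(-23.3);x=np.array([np.cos(a),np.sin(a)]);y=np.array([-x[1],x[0]])
for n,lo,hi,c,z in(('Y',(22,120,80),(34,255,255),(.467,-.332),(.07,.095)),('G',(40,80,25),(90,255,255),(.441,-.393),(.06,.09)),('R',(0,120,50),(8,255,255),(.4263,-.430),(.06,.09))):
    m=(cv2.inRange(h,lo,hi)>0)&(np.hypot(P[...,0]-c[0],P[...,1]-c[1])<.025)&(P[...,2]>z[0])&(P[...,2]<z[1])
    if m.sum()>5: q=P[m];print(n,m.sum(),'c',q.mean(0).round(4),'z50/90',np.percentile(q[:,2],[50,90]).round(4))
L=(P-o['tool_pos'])@R
for s in(1,-1):
    k=(L[...,2]>-.09)&(L[...,2]<-.04)&(abs(L[...,0])<.013)&(abs(L[...,1]-s*.05)<.012)
    if k.any(): q=L[k];t=q[:,2].max();kk=q[:,2]>t-.004;print('tip',s,t.round(3),'y',q[kk,1].min().round(3),q[kk,1].max().round(3),'world',(o['tool_pos']+R@[0,s*.049,-.053]).round(4))
D=P[...,:2]-[.534,-.407];X=D@x;Y=D@y;k=(cv2.inRange(h,(3,150,90),(18,255,255))>0)&(abs(Y)<.08)&(X>-.035)&(X<0)&(P[...,2]<.2)
if k.any(): print('hood front z',np.percentile(P[k][:,2],95).round(3))
E
python3 st2.py
```

```text
15.075 q [-0.852 -0.028  1.932  0.     1.245  0.007] p [ 0.4056 -0.3508  0.0555] eff [ -0.3 -32.5 -33.8  -0.   -0.1   0. ] F [-0.44  0.53  0.08] x [0.758 0.653] y [ 0.653 -0.758]
Y 3652 c [ 0.4679 -0.3316  0.0851] z50/90 [0.0853 0.0864]
G 966 c [ 0.443  -0.3897  0.0769] z50/90 [0.0779 0.0788]
tip 1 -0.051 y 0.043 0.044 world [ 0.4378 -0.3882  0.1081]
tip -1 -0.051 y -0.042 -0.041 world [ 0.3738 -0.314   0.1088]
hood front z 0.107
```

{"name": "send_rows", "arguments": {"rows": [[8.5,[0.1,0.5,1],0],[8.5,[0,0,1],0],[8.5,[0,0,0.8],0],[8.5,[0,0,0.3],0],[8.5,[0,0,0.3],0],[8.5,[0,0,0.2],0],[8.5,[0,0,0],0]]}}

```text
t: 16.0
tool_pos: [0.4108, -0.3563, 0.0233]
tool_rot: [2.945, 1.092, 0.0]
contact_force: [0.5, 0.7, 0.2]
opening: 0.0848
grip_force: 0.0
```

```bash
python3 st2.py
```

```text
16.0 q [-0.851  0.027  1.936  0.     1.178  0.009] p [ 0.4108 -0.3563  0.0233] eff [  0.  -33.9 -32.7  -0.    0.    0. ] F [0.47 0.7  0.22] x [0.758 0.652] y [ 0.652 -0.758]
Y 5770 c [ 0.468  -0.3315  0.0852] z50/90 [0.0853 0.0864]
G 706 c [ 0.442  -0.3868  0.0737] z50/90 [0.0744 0.0757]
R 8 c [ 0.4204 -0.4204  0.0702] z50/90 [0.0702 0.0712]
tip 1 -0.04 y 0.038 0.062 world [ 0.4427 -0.3935  0.0763]
tip -1 -0.051 y -0.042 -0.041 world [ 0.3788 -0.3192  0.0763]
hood front z 0.107
```

{"name": "send_rows", "arguments": {"rows": [[8.5,[0,0,0.2],0],[8.5,[0,0,0.2],0],[8.5,[0,0,0.2],0],[8.5,[0,0,0],0]]}}

```text
t: 16.55
tool_pos: [0.411, -0.3565, 0.0198]
tool_rot: [2.945, 1.093, -0.001]
contact_force: [-5.7, 6.5, 14.8]
opening: 0.0851
grip_force: 7.6
```

```bash
python3 st2.py
```

```text
16.55 q [-0.851  0.034  1.936 -0.     1.172  0.009] p [ 0.411  -0.3565  0.0198] eff [ -0.4 -26.7 -29.6   0.1  -1.9  -0. ] F [-5.67  6.45 14.84] x [0.758 0.652] y [ 0.652 -0.758]
Y 6114 c [ 0.468  -0.3315  0.0852] z50/90 [0.0853 0.0863]
G 608 c [ 0.4415 -0.3871  0.0717] z50/90 [0.0719 0.073 ]
tip 1 -0.043 y 0.038 0.062 world [ 0.443  -0.3937  0.0728]
tip -1 -0.052 y -0.044 -0.041 world [ 0.3791 -0.3194  0.0728]
hood front z 0.107
```

{"name": "send_rows", "arguments": {"rows": [[8.5,[0,0,-0.5],0],[8.5,[0,0,-2.5],0],[8.5,[0,0,-2.5],0],[8.5,[0,0,0],-10],[8.5,[0,0,0],-10],[8.5,[2.5,-0.6,0],0],[8.5,[2.4,-0.5,0],0],[8.5,[0,0,0],0]]}}

```text
t: 17.6
tool_pos: [0.4252, -0.3069, 0.0717]
tool_rot: [-2.709, -1.59, 0.0]
contact_force: [0.2, -0.2, -0.0]
opening: 0.0857
grip_force: 0.0
```

```bash
python3 st2.py
```

```text
17.6 q [-0.767 -0.082  1.953 -0.     1.271 -0.258] p [ 0.4252 -0.3069  0.0717] eff [  0.7 -31.1 -34.1   0.1   0.1   0.1] F [ 0.17 -0.16 -0.  ] x [0.488 0.873] y [ 0.873 -0.488]
Y 2198 c [ 0.4679 -0.3297  0.0851] z50/90 [0.0853 0.0864]
G 556 c [ 0.4423 -0.3914  0.0718] z50/90 [0.0721 0.0729]
R 12 c [ 0.4296 -0.4193  0.07  ] z50/90 [0.0703 0.0717]
tip 1 -0.051 y 0.043 0.047 world [ 0.468  -0.3308  0.1247]
tip -1 -0.052 y -0.047 -0.041 world [ 0.3824 -0.283   0.1247]
hood front z 0.107
```

Green stays in (72.9 mm vs 78.8 before), and the hood is still shut. Now the yellow button.

{"name": "send_rows", "arguments": {"rows": [[8.5,[0,0,1.2],0],[8.5,[0,0,1.2],0],[8.5,[0,0,1],0],[8.5,[0,0,0.4],0],[8.5,[0,0,0.3],0],[8.5,[0,0,0.3],0],[8.5,[0,0,0.2],0],[8.5,[0,0,0],0]]}}

```text
t: 18.65
tool_pos: [0.4256, -0.3086, 0.0276]
tool_rot: [2.71, 1.587, 0.0]
contact_force: [-4.5, 2.2, 8.5]
opening: 0.085
grip_force: 4.1
```

```bash
python3 st2.py
```

```text
18.65 q [-0.769 -0.022  1.977 -0.     1.185 -0.258] p [ 0.4256 -0.3086  0.0276] eff [  0.1 -28.  -30.9   0.1  -0.8   0. ] F [-4.53  2.15  8.52] x [0.489 0.872] y [ 0.872 -0.489]
Y 2181 c [ 0.4673 -0.3256  0.0788] z50/90 [0.0789 0.0801]
tip 1 -0.04 y 0.038 0.062 world [ 0.4683 -0.3326  0.0807]
tip -1 -0.052 y -0.042 -0.041 world [ 0.3828 -0.2846  0.0806]
hood front z 0.106
```

{"name": "send_rows", "arguments": {"rows": [[8.5,[0,0,0.25],0],[8.5,[0,0,0],0],[8.5,[0,0,0],0]]}}

```text
t: 19.08
tool_pos: [0.4263, -0.3092, 0.0273]
tool_rot: [2.708, 1.587, 0.001]
contact_force: [-7.4, 6.2, 19.1]
opening: 0.0852
grip_force: 9.2
```

```bash
python3 st2.py; python3 - <<'E'
from h import *
s=ctrl.get_image('scene')
for n,u,v in(('G',274.8,256),('R',281,266.5)):
    print(n,pt(s,u,v).round(4),s['frame'][int(v),int(u)])
E
```

```text
19.075 q [-0.769 -0.021  1.977 -0.     1.183 -0.258] p [ 0.4263 -0.3092  0.0273] eff [ -0.2 -23.1 -28.2   0.1  -1.9   0.1] F [-7.43  6.22 19.09] x [0.489 0.872] y [ 0.872 -0.489]
Y 2227 c [ 0.4671 -0.3258  0.0787] z50/90 [0.0788 0.0801]
G 8 c [ 0.4384 -0.3825  0.0693] z50/90 [0.0695 0.0703]
tip 1 -0.041 y 0.038 0.061 world [ 0.4689 -0.333   0.0804]
tip -1 -0.051 y -0.042 -0.041 world [ 0.3834 -0.2851  0.0802]
hood front z 0.106
G [ 0.4389 -0.3987  0.0716] [ 69 159  85]
R [ 0.4251 -0.4332  0.079 ] [193  49  46]
```

Hard stop reached at 19 N. Green is in (about 72 mm), red is out (79 mm) and the hood is shut, so I'm handing in.

```bash
python3 -c "
from station import ctrl
print(ctrl.finish_job())"
```

```text
the job is handed in; nothing more can be done
None
```

I handed the job in at 19 s: hood shut and latched, green button fully in, then yellow test button held on its hard stop with about 19 N; I did not check the loose items again at the end.

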